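# Lower the railway lift bridge on the layout bench

## Robot

A 6-joint arm with a two-finger parallel gripper is mounted at the origin on the work surface. World frame = base frame: x ahead of the robot, y to its left, z up, the work surface at z = 0. Lengths are in m, angles in rad, forces in N, time in s.
With the tool pointing down it reaches from about 0.375 to 0.9 m from the base axis. Payload 3.1 kg.
Tool frame: the origin (TCP) lies on the centre line of the jaws, within the pads' length; the fingertips stand ahead of it and the grasp point (between the pads) lies 3 mm ahead of it (robot.tip_reach is the z of the fingertips in the tool frame, in m); z points along the fingers, y is the line along which they close (so a half turn about z gives the same grasp; the last joint's range is limited). The gripper opens to 87 mm and grips with 3 to 60 N. Pads are 19 mm wide; open, the fingers measure 117 mm over their backs; the gripper's body (75 mm by 190 mm) begins 51 mm behind the grasp point.
Start: joints at [-1.387, 0.527, 1.433, -0, 1.181, -0.178], TCP at [0.222, -0.584, 0.245] pointing down, gripper open.
Joint ranges: [-3.08, 3.08], [-0.75, 2.2], [0.22, 2.44], [-1.43, 4.57], [0, 2.65], [-2.85, 2.85]. Speed limits (rad/s): [2.79, 2.79, 3.14, 3.14, 3.14, 3.14].

## Interface

Orientations are given as a unit quaternion [x, y, z, w].
In Python, from rig import sensors, eyes, ticket, robot gives the robot as it stands.
- The arm moves only by the tool drive_tool, never from a script. Its argument "deltas" is a list that holds one entry, the list of rows, each a list of 6 numbers: the shift along the tool's x, y, z in mm, then the turn, a rotation vector about the tool's x, y, z in rad. A call has 1 to 8 rows; each row shifts and turns the commanded pose from where the row before left it, along the tool's axes as they then stand; what a row does not reach is not made up. A row lasts 1/12 s, in which the tool goes at most 41.7 mm and 7.16 degrees, less where a joint would pass 70% of its speed; a pose out of reach is approached as far as the arm can. A call is refused whole if a number of a shift passes 41.7 or a number of a turn 0.125, either way. A call with a gripper value outside its range is refused whole. "gripper" is the opening in per cent of the stroke, from 0 (shut) to 100 (fully open), set as the call begins (left out, the last holds). The fingers move at their own pace and stop on an object; "squeeze" is the grip in N (left out, the last holds). Time passes only in rows, so rows that do not move let the fingers close. It gives the time, the measured TCP pose, the force, the opening and the grip force at its end, in the units of the state.
- sensors.get_obs(): the state, without advancing time (a new reading comes with each control period).
- eyes.camera(name): name is "scene" or "side" or "wrist"; returns a dict with "img" (384x512x3 uint8, red, green, blue), "fov_y" (degrees; the focal length in pixels is half the picture's height over the tangent of half this angle, whatever the lens; pixels are square), "cx", "cy" (the principal point, pixels), "xyz" and "attitude" of the camera in the world; the wrist camera has in their place "hand_eye" (4x4, takes a point from camera to tool coordinates, whose origin is the TCP and whose axes are the flange's). Camera axes: x right, y up, looking along -z (the intrinsics and any distortion apply to the point x, -y, -z); pixel columns grow to the right and rows downward; lengths in m; the calibration is good to about 2 mm. A picture is of the moment at which its call begins: read the wrist's pose just before it. There is no depth.
- ticket.hand_in(): hands the job in; it is judged then, once.
The state is a dict: "time": time; "q": joint angles; "joint_velocities": joint speeds; "joint_torque": joint torques, N m; "position": TCP position; "tool_rot": TCP orientation; "ft_force": force on the tool from outside, world axes, zero at the start; "moment": the same for the moment, N m; "grip_width": finger opening in m; "grip_force": force on a finger pad.
Only numpy, scipy, OpenCV 4.12 (cv2) and the standard library are available. Lean on these libraries where they do the work, as an engineer would, in place of code of your own. Each camera call takes 0.05 s, during which the arm holds its last target. There are 200 camera calls.

## Task

Fold the raised railway bridge deck (the one with the two steel rails on it) down about its hinge until it lies level on its landing pier, so that the waiting van can cross. Leave the road bridge raised as it is, leave the van standing where it waits, and let go of everything at the end.

Things in the scene. Friction and masses are not known exactly. Their poses are not given: they have to be found in the camera images.
- rail_span: Fixed wooden railway bridge, 370 x 90 mm. Origin on the bench under its middle, z up, x along the track. Hinge (axis along y) at x +70, z 90 mm; van abutment x +75 to +205; landing pier x -102 to -157, tops at z 90. The lowered deck spans x +70 to -100. A road bridge beside it has the same shape but a smooth roadway with low kerbs, no rails.
- rail_deck (a joint): Angle of the railway deck, rad: 0 = level on the pier (stop), grows as its free end rises (0.55-1.0 at the start). Plywood deck 170 long, 56 wide, 8 mm thick, upper face level with the hinge axis; two steel rails stand 4 mm above it. Raised, that face looks up and towards the van. Stiff hinge: it stays where left; 1 to 5 N on the railed face folds it.
- road_end (a point): Middle of the free end of the raised road bridge deck, on its upper face (deck 170 x 56 mm, likewise hinged and stiff). Not to be moved.
- van_mid (a point): Centre of the closed goods van, 90 x 30 x 40 mm, loose, standing on the rails of the railway abutment just beyond the hinge; its roof is 134 mm above the bench. Not to be moved.

How it is judged:
At the end, for the whole second after the job is handed in: The railway deck is at rest within 10 degrees of level; the free end of the road deck is within 30 mm and the van within 20 mm of where they were (value of joint rail_deck below 0.175 rad and velocity of joint rail_deck between -0.1 and 0.1 rad/s and distance of road_end from where it was at the start of the episode below 0.03 m and distance of van_mid from where it was at the start of the episode below 0.02 m); the robot touches nothing.
It fails at once if the road bridge deck was moved by more than 30 mm (distance of road_end from where it was at the start of the episode above 0.03 m).
It fails at once if the waiting van was shoved by more than 20 mm (distance of van_mid from where it was at the start of the episode above 0.02 m).
It also fails if it takes over 29 s, if anything falls off the work surface, if the arm or the gripper's body presses on something with over 40 N, if the wrist force passes 120 N, or if a joint passes its speed limit or range.

## Working session

There is one attempt and no reset: what is moved stays moved. The work goes in short steps, Python scripts to look and compute and a tool call to move; the robot and the scene stay as the last step left them, time stands still between calls to the robot, and variables do not carry over. Pictures are saved under pics/ and viewed, at most 10 in all, crops included, and the job is handed in when it is done.

Besides the shell and the picture viewer there is one more tool, called after ">>>" as name(argument=value, ...), one argument or row to a line, values as JSON. drive_tool: Moves the arm, as the interface text tells. Its arguments: {"type":"object","properties":{"deltas":{"type":"array"},"gripper":{"type":"number"},"squeeze":{"type":"number"}},"required":["deltas"]}

```bash
mkdir -p pics; cat > h.py <<'E'
import numpy as np,cv2
from rig import sensors,eyes,ticket,robot
from scipy.spatial.transform import Rotation as R
E
python3 - <<'E'
from h import *
import pickle
o=sensors.get_obs();print(o['time'],o['position'],o['tool_rot'],robot.tip_reach)
d={}
for n in('scene','side'):
    c=eyes.camera(n);d[n]=c;cv2.imwrite(f'pics/{n}0.png',c['img'][:,:,::-1])
    print(n,{k:v for k,v in c.items() if k!='img'})
pickle.dump(d,open('c0.pkl','wb'))
E
```

```text
0.0 [ 0.22169833 -0.58360888  0.24356489] [ 9.83593188e-01  1.80397388e-01 -1.84381095e-06 -1.10609503e-03] 0.022
scene {'fov_y': 46.23297616477324, 'cx': 264.2683271092793, 'cy': 199.99991237816545, 'xyz': array([1.03799348, 0.18598176, 0.88149924]), 'attitude': array([0.15653865, 0.22779281, 0.78433736, 0.55535664])}
side {'fov_y': 43.20219020189057, 'cx': 260.0572390590455, 'cy': 189.46607888372438, 'xyz': array([-0.02617852,  0.74934603,  0.95777171]), 'attitude': array([-0.12981626,  0.38257331,  0.86753632, -0.290114  ])}
```

View pics/scene0.png

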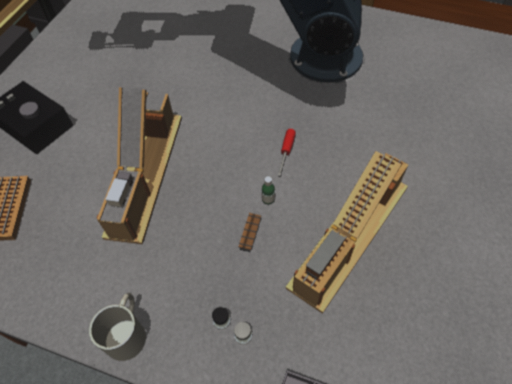

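View pics/side0.png

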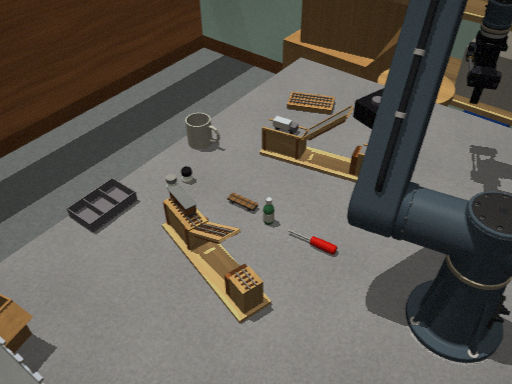

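The scene view shows the rail bridge at right: van near (327,255), deck towards (380,160). The road bridge is at left. In the side view the rail bridge runs from (165,200) to (255,310), with its raised deck tip near (235,232).

```bash
python3 - <<'E'
import cv2,numpy as np
a=cv2.imread('pics/scene0.png')[140:310,280:415];b=cv2.imread('pics/side0.png')[180:320,150:280]
a=cv2.resize(a,None,fx=3,fy=3,interpolation=cv2.INTER_CUBIC);b=cv2.resize(b,None,fx=3,fy=3,interpolation=cv2.INTER_CUBIC)
o=np.zeros((510,800,3),np.uint8);o[:a.shape[0],:405]=a;o[:b.shape[0],410:410+390]=b
cv2.imwrite('pics/z.png',o)
E
```

```text
(no output)
```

View pics/z.png

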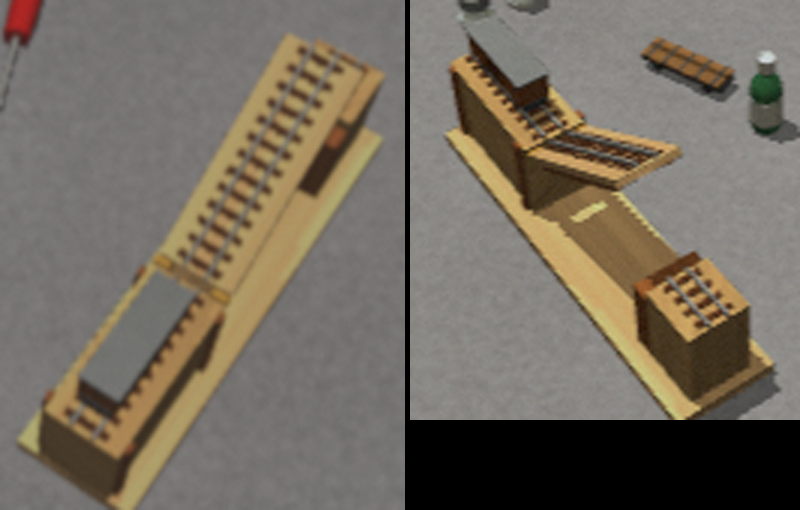

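The enlargement shows the rail deck raised, with its free-end corners near side crop (680,152) and (618,185). The deck's near-left corner is at scene crop (288,35). The van stands just behind the hinge.

```bash
cat >> h.py <<'E'
def ray(c,u,v):
    f=192/np.tan(np.radians(c['fov_y']/2))
    d=np.array([(u-c['cx'])/f,-(v-c['cy'])/f,-1]);return c['xyz'],R.from_quat(c['attitude']).apply(d)
def plane(c,u,v,z):
    o,d=ray(c,u,v);return o+d*(z-o[2])/d[2]
def tri(r1,r2):
    (a,d),(b,e)=r1,r2;s=np.linalg.lstsq(np.c_[d,-e],b-a,rcond=None)[0]
    p,q=a+s[0]*d,b+s[1]*e;return (p+q)/2,np.linalg.norm(p-q)
E
python3 - <<'E'
from h import *
import pickle
np.set_printoptions(precision=4,suppress=True)
d=pickle.load(open('c0.pkl','rb'))
S=lambda X,Y:(280+X/3,140+Y/3); D=lambda X,Y:(150+(X-410)/3,180+Y/3)
print('scene z.09 hinge',[plane(d['scene'],*S(*p),.09) for p in((160,262),(225,297))],'abut end',[plane(d['scene'],*S(*p),.09) for p in((42,403),(110,455))])
print('side z.09 hinge',[plane(d['side'],*D(*p),.09) for p in((580,122),(522,150))],'abut',plane(d['side'],*D(452,68),.09))
print('pier',[plane(d['side'],*D(*p),.09) for p in((640,290),(697,258),(748,300),(697,340))])
print('base',[plane(d['side'],*D(*p),.005) for p in((682,418),(772,365),(447,135))],[plane(d['scene'],*S(*p),.005) for p in((20,443),(122,510),(383,140))])
print('end',tri(ray(d['scene'],*S(288,35)),ray(d['side'],*D(680,152))),tri(ray(d['scene'],*S(288,35)),ray(d['side'],*D(618,185))))
print('van roof',[plane(d['scene'],*S(*p),.134) for p in((78,380),(125,403),(200,290),(150,265))])
print('van side',[plane(d['side'],*D(*p),.134) for p in((457,20),(492,12),(548,72),(515,88))])
E
```

```text
scene z.09 hinge [array([0.5875, 0.1664, 0.09  ]), array([0.5987, 0.2133, 0.09  ])] abut end [array([0.7093, 0.1225, 0.09  ]), array([0.7281, 0.1721, 0.09  ])]
side z.09 hinge [array([0.5867, 0.1625, 0.09  ]), array([0.6034, 0.2144, 0.09  ])] abut [0.7179 0.1804 0.09  ]
pier [array([0.4361, 0.265 , 0.09  ]), array([0.421 , 0.2161, 0.09  ]), array([0.3668, 0.2243, 0.09  ]), array([0.3748, 0.2745, 0.09  ])]
base [array([0.3794, 0.2901, 0.005 ]), array([0.3531, 0.2113, 0.005 ]), array([0.7318, 0.1891, 0.005 ])] [array([0.7069, 0.1103, 0.005 ]), array([0.7289, 0.1887, 0.005 ]), array([0.377 , 0.3003, 0.005 ])]
end (array([0.4455, 0.2033, 0.1795]), np.float64(0.0023656888000213433)) (array([0.4583, 0.225 , 0.1752]), np.float64(0.04806038988938012))
van roof [array([0.7064, 0.1419, 0.134 ]), array([0.7113, 0.1724, 0.134 ]), array([0.6235, 0.196 , 0.134 ]), array([0.6167, 0.1621, 0.134 ])]
van side [array([0.719 , 0.1651, 0.134 ]), array([0.7024, 0.1399, 0.134 ]), array([0.6142, 0.1656, 0.134 ]), array([0.6229, 0.1952, 0.134 ])]
```

>>> drive_tool(
  deltas=[
    [[0,0,-18,0,0,-0.124],[0,0,-18,0,0,-0.124],[0,0,-18,0,0,-0.124],[0,0,-18,0,0,-0.124],[0,0,-18,0,0,-0.124],[0,0,-18,0,0,-0.124],[0,0,-18,0,0,-0.124],[0,0,-18,0,0,-0.124]],
  ],
  gripper=0,
)

```text
time: 0.77
position: [0.2218, -0.5838, 0.3888]
tool_rot: [0.777, 0.629, 0.0, -0.001]
ft_force: [-0.3, -0.4, -0.3]
grip_width: 0.042
grip_force: 0.0
```

```bash
cat >> h.py <<'E'
def need(*w):
    o=sensors.get_obs();r=R.from_quat(o['tool_rot'])
    print(o['time'],o['position'].round(4),'q',np.round(o['q'],2),'F',np.round(o['ft_force'],1),'w',o['grip_width'])
    print('x',r.apply([1,0,0]).round(3),'y',r.apply([0,1,0]).round(3),'delta mm',(r.inv().apply(np.array(w)-o['position'])*1e3).round(1))
E
python3 -c "
from h import *
need(.5,-.2,.39);need(.462,.227,.39)"
```

```text
0.7667 [ 0.2218 -0.5838  0.3888] q [-1.39  0.41  1.24  0.    1.5  -1.18] F [-0.3 -0.4 -0.3] w 0.042012527999554586
x [0.208 0.978 0.001] y [ 0.978 -0.208 -0.001] delta mm [433.4 192.2  -0.7]
0.7667 [ 0.2218 -0.5838  0.3888] q [-1.39  0.41  1.24  0.    1.5  -1.18] F [-0.3 -0.4 -0.3] w 0.042012527999554586
x [0.208 0.978 0.001] y [ 0.978 -0.208 -0.001] delta mm [ 8.431e+02  6.610e+01 -1.000e-01]
```

>>> drive_tool(
  deltas=[
    [[36,16,0,0,0,0],[36,16,0,0,0,0],[36,16,0,0,0,0],[36,16,0,0,0,0],[36,16,0,0,0,0],[36,16,0,0,0,0],[36,16,0,0,0,0],[36,16,0,0,0,0]],
  ],
)

```text
time: 1.43
position: [0.4091, -0.3285, 0.3882]
tool_rot: [0.779, 0.627, 0.0, -0.0]
ft_force: [0.8, -1.2, -0.1]
grip_width: 0.0006
grip_force: 0.0
```

>>> drive_tool(
  deltas=[
    [[35,-4,0,0,0,0],[35,-4,0,0,0,0],[35,-4,0,0,0,0],[35,-4,0,0,0,0],[35,-4,0,0,0,0],[35,-4,0,0,0,0],[35,-4,0,0,0,0],[35,-4,0,0,0,0]],
  ],
)

```text
time: 2.1
position: [0.4368, -0.0483, 0.3883]
tool_rot: [0.779, 0.627, -0.0, -0.0]
ft_force: [1.3, -0.6, 0.3]
grip_width: 0.0005
grip_force: 0.0
```

>>> drive_tool(
  deltas=[
    [[35,-4,0,0,0,0],[35,-4,0,0,0,0],[35,-4,0,0,0,0],[35,-4,0,0,0,0],[35,-4,0,0,0,0],[35,-4,0,0,0,0],[35,-4,0,0,0,0],[30,-4,0,0,0,0]],
  ],
)

```text
time: 2.77
position: [0.4646, 0.2277, 0.3882]
tool_rot: [0.779, 0.627, -0.0, -0.0]
ft_force: [0.1, -1.5, 0.4]
grip_width: 0.0007
grip_force: 0.0
```

>>> drive_tool(
  deltas=[
    [[0,0,0,0,0,-0.124],[0,0,0,0,0,-0.124],[0,0,0,0,0,-0.124],[0,0,0,0,0,-0.124],[0,0,0,0,0,-0.124],[0,0,0,0,0,-0.124],[0,0,0,0,0,-0.124],[0,0,0,0,0,-0.124]],
  ],
)

```text
time: 3.43
position: [0.4646, 0.2254, 0.388]
tool_rot: [0.384, 0.923, -0.0, -0.001]
ft_force: [-1.1, 0.8, 0.1]
grip_width: 0.0004
grip_force: 0.0
```

>>> drive_tool(
  deltas=[
    [[0,0,18,0,0,-0.124],[0,0,18,0,0,-0.124],[0,0,18,0,0,-0.124],[0,0,18,0,0,-0.124],[0,0,18,0,0,0],[0,0,18,0,0,0],[0,0,18,0,0,0],[0,0,0,0,0,0]],
  ],
)

```text
time: 4.1
position: [0.4623, 0.2247, 0.259]
tool_rot: [0.149, 0.989, -0.002, -0.004]
ft_force: [-0.1, 0.6, 0.2]
grip_width: 0.0006
grip_force: 0.0
```

```bash
python3 -c "
from h import *
for n in('scene','side'): cv2.imwrite(f'pics/{n}1.png',eyes.camera(n)['img'][:,:,::-1])
a=cv2.imread('pics/scene1.png')[60:310,240:440];b=cv2.imread('pics/side1.png')[100:320,130:310]
cv2.imwrite('pics/z1.png',np.hstack([cv2.resize(a,(400,500)),cv2.resize(b,(400,500))]))
need(.462,.227,.39)"
```

```text
4.2 [0.4646 0.2253 0.2621] q [ 0.23  0.36  1.68  0.    1.1  -1.04] F [-0.3  0.5 -0.1] w 0.0006663741348087534
x [-0.956  0.294  0.002] y [ 0.294  0.956 -0.001] delta mm [   3.2    0.7 -127.9]
```

View pics/z1.png

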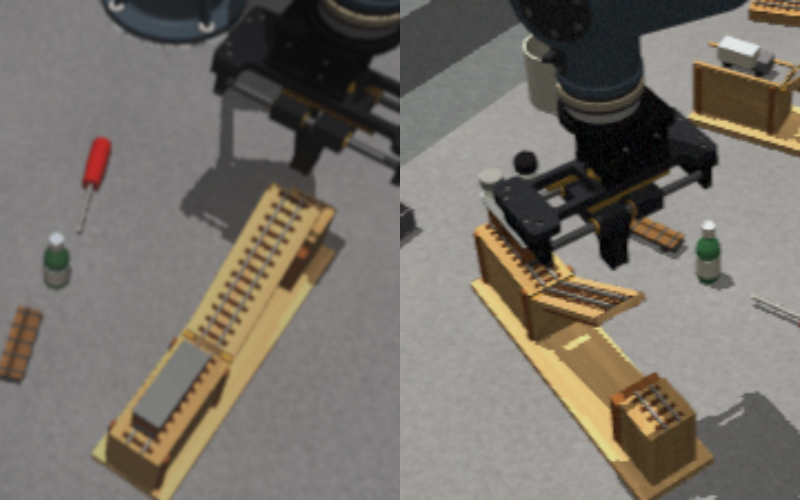

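The left half shows a finger tip near (310,165) above the deck end. In the right half two fingers seem apart, at (540,255) and (610,255), though the reading says shut. I'll project the TCP and tips to check.

```bash
python3 -c "
from h import *
import pickle
d=pickle.load(open('c0.pkl','rb'));o=sensors.get_obs();r=R.from_quat(o['tool_rot'])
def pj(c,p):
    f=192/np.tan(np.radians(c['fov_y']/2));q=R.from_quat(c['attitude']).inv().apply(p-c['xyz']);return np.array([c['cx']+f*q[0]/-q[2],c['cy']-f*q[1]/-q[2]])
for y in(0,-.05,.05):
  p=o['position']+r.apply([0,y,.022])
  print(p,((pj(d['scene'],p)-[240,60])*2).round(),((pj(d['side'],p)-[130,100])*[400/180,500/220]+[400,0]).round())
"
python3 -c "
import cv2
b=cv2.imread('pics/side1.png')[150:260,170:300];a=cv2.imread('pics/scene1.png')[60:170,340:470]
import numpy as np
cv2.imwrite('pics/z2.png',cv2.resize(np.hstack([a,b]),None,fx=3,fy=3,interpolation=2))"
```

```text
[0.46458133 0.2253022  0.24012541] [304. 163.] [611. 258.]
[0.4498621  0.17751788 0.24017564] [256. 138.] [655. 235.]
[0.47930057 0.27308653 0.24007518] [354. 189.] [565. 281.]
```

View pics/z2.png

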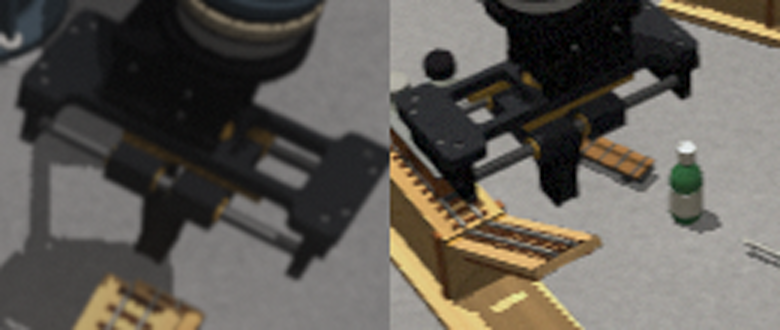

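The fingers are shut at the projected tip; the outer bits are brackets on the gripper body. I'm pressing down now.

>>> drive_tool(
  deltas=[
    [[0,0,18,0,0,0],[0,0,18,0,0,0],[0,0,12,0,0,0],[0,0,6,0,0,0],[0,0,6,0,0,0],[0,0,6,0,0,0],[0,0,6,0,0,0],[0,0,6,0,0,0]],
  ],
)

```text
time: 4.87
position: [0.4657, 0.2256, 0.1848]
tool_rot: [0.149, 0.989, 0.0, 0.001]
ft_force: [-0.7, -0.3, 0.0]
grip_width: 0.0002
grip_force: 0.3
```

>>> drive_tool(
  deltas=[
    [[0,0,5,0,0,0],[0,0,5,0,0,0],[0,0,5,0,0,0],[0,0,5,0,0,0],[0,0,5,0,0,0],[0,0,5,0,0,0],[0,0,5,0,0,0],[0,0,5,0,0,0]],
  ],
)

```text
time: 5.53
position: [0.465, 0.2254, 0.144]
tool_rot: [0.149, 0.989, -0.0, -0.0]
ft_force: [-0.6, -1.3, 0.8]
grip_width: -0.0001
grip_force: 0.3
```

```bash
python3 -c "
from h import *
for n in('scene','side'): cv2.imwrite(f'pics/{n}2.png',eyes.camera(n)['img'][:,:,::-1])
a=cv2.imread('pics/scene2.png')[60:310,240:440];b=cv2.imread('pics/side2.png')[100:320,130:310]
cv2.imwrite('pics/z3.png',np.hstack([cv2.resize(a,(400,500)),cv2.resize(b,(400,500))]))
need(.462,.227,.116)"
```

```text
5.6333 [0.4646 0.2253 0.1436] q [ 0.23  0.54  1.8  -0.    0.81 -1.04] F [-0.2  0.3 -0.4] w 0.0006257364665934492
x [-0.956  0.294  0.001] y [ 0.294  0.956 -0.001] delta mm [ 2.9  0.9 27.6]
```

View pics/z3.png

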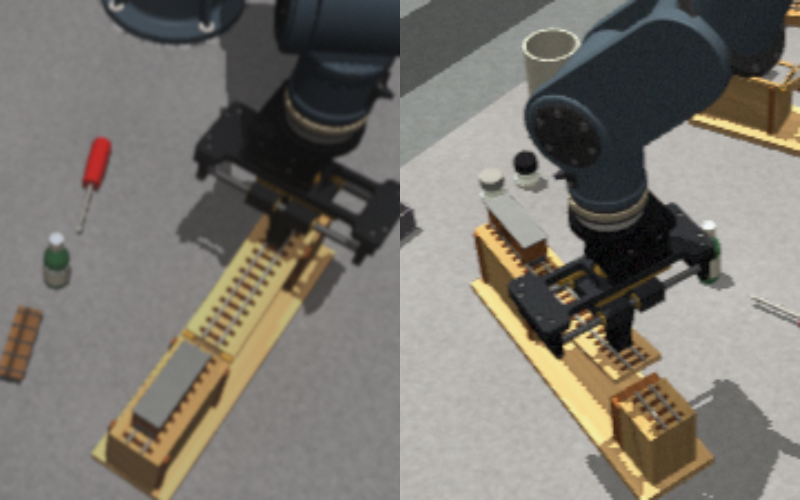

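The deck is folding under the finger, with its end near (630,365) in the right half and still above the pier. Only about 28 mm is left.

>>> drive_tool(
  deltas=[
    [[0,0,4,0,0,0],[0,0,4,0,0,0],[0,0,4,0,0,0],[0,0,3,0,0,0],[0,0,3,0,0,0],[0,0,3,0,0,0],[0,0,2,0,0,0],[0,0,0,0,0,0]],
  ],
)

```text
time: 6.3
position: [0.4649, 0.2253, 0.1211]
tool_rot: [0.149, 0.989, -0.0, -0.0]
ft_force: [0.3, 0.3, -0.2]
grip_width: 0.0002
grip_force: 0.0
```

>>> drive_tool(
  deltas=[
    [[0,0,1,0,0,0],[0,0,1,0,0,0],[0,0,0,0,0,0]],
  ],
)

```text
time: 6.55
position: [0.4651, 0.2254, 0.1195]
tool_rot: [0.149, 0.989, 0.0, 0.0]
ft_force: [-0.7, -0.5, -0.5]
grip_width: 0.0007
grip_force: 0.0
```

>>> drive_tool(
  deltas=[
    [[0,0,1,0,0,0],[0,0,1,0,0,0],[0,0,0,0,0,0]],
  ],
)

```text
time: 6.8
position: [0.4651, 0.2254, 0.1175]
tool_rot: [0.149, 0.989, 0.0, 0.0]
ft_force: [-0.0, 0.4, -0.5]
grip_width: -0.0001
grip_force: 0.0
```

>>> drive_tool(
  deltas=[
    [[0,0,-5,0,0,0],[0,0,-15,0,0,0],[0,0,-25,0,0,0],[0,0,-25,0,0,0],[0,0,-30,0,0,0],[0,0,-30,0,0,0],[0,0,-30,0,0,0],[0,0,0,0,0,0]],
  ],
)

```text
time: 7.47
position: [0.4684, 0.2263, 0.2839]
tool_rot: [0.149, 0.989, 0.002, 0.006]
ft_force: [0.1, 0.5, 0.4]
grip_width: 0.0006
grip_force: 0.0
```

```bash
python3 -c "
from h import *
for n in('scene','side'): cv2.imwrite(f'pics/{n}3.png',eyes.camera(n)['img'][:,:,::-1])
a=cv2.imread('pics/scene3.png')[60:310,240:440];b=cv2.imread('pics/side3.png')[100:320,130:310]
cv2.imwrite('pics/z4.png',np.hstack([cv2.resize(a,(400,500)),cv2.resize(b,(400,500))]))
need(.462,.227,.116)"
```

```text
7.5667 [0.4655 0.2255 0.2791] q [ 0.23  0.34  1.66 -0.    1.14 -1.04] F [-0.1 -0.4 -0.3] w 0.0007192887843194357
x [-0.956  0.294 -0.003] y [0.294 0.956 0.002] delta mm [4.300e+00 1.000e-01 1.631e+02]
```

View pics/z4.png

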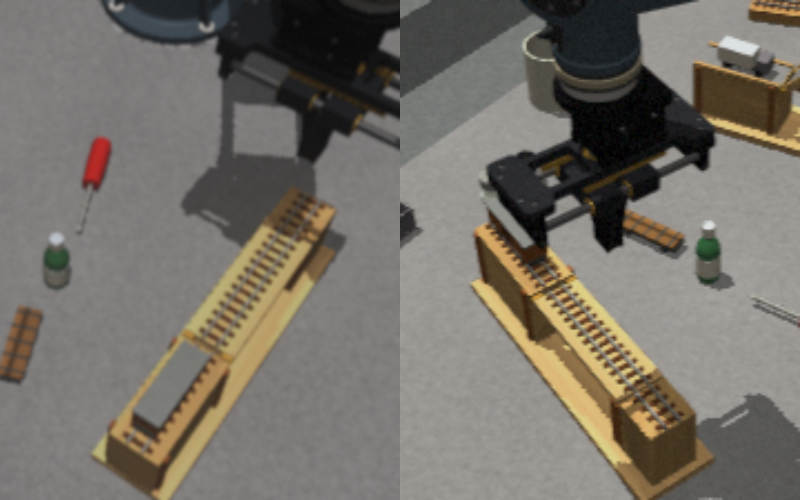

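The deck now lies level from the hinge to the pier, and its rails line up at (650,385) in the right half. The van hasn't moved and the arm is clear.

```bash
python3 -c "
from h import *
print(ticket.hand_in())"
```

```text
the job is handed in; nothing more can be done
None
```

The railway deck is folded down and looks level on its landing pier in the final pictures. The van hasn't visibly moved, I never touched the road bridge, and the arm is clear of everything; I handed the job in at about 7.6 s, and no verdict came back.

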